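# Find where the turntable rubs and mark it with the scrubber

### The job

The round wooden turntable drags at one place in its turn, where a sticky patch on its rim catches on the small rubber brake shoe. Turn it gently by its knob, feel for the place where it drags and leave it stopped there, with the patch still rubbing on the shoe; then gently set the grey scrubber down flat on the deck right beside the shoe, ready for cleaning that spot, and let go. Do not disturb the jam jar, the funnel and the mug that stand around it.

Things in the scene. Friction and masses are not known exactly. Their poses are not given: they have to be found in the camera images.
- hub_top (a point): centre of the turntable: the point on its vertical axis level with the top of the deck, 36 mm above the counter. It stands on a fixed round grey foot. A steel hub cap 44 mm across stands 6 mm above the deck at its centre.
- deck: the turntable's deck, a pale wooden disc 240 mm across, 14 mm thick, that turns endlessly either way; origin on its axis at counter height, the knob on its -x. It turns with 1 to 2 N at the knob and stops where it is left. While the unseen sticky patch on its rim rubs on the shoe (over about 48 mm of rim, 0.4 rad of turn) moving the knob takes 6 to 14 N, most near the middle; standing still it can feel like nothing.
- shoe_rim (a point): point on the deck's rim at the brake shoe, level with the deck's top, 120 mm from hub_top. The shoe is a small rubber block sprung against the rim, on a grey post (44 mm wide, 34 mm tall, far face 159 mm from the axis). Fixed, at another bearing each time, lower than the deck's top, so things pass over it.
- knob_mid (a point): middle of the upright round dark wooden knob on the deck, 60 mm above the counter, 85 mm from the axis; 25 mm across from 56 to 80 mm up, 18 mm below, top 84 mm up. Turns with the deck; stands at most 40 N of push and pinch (both sides) together. The patch lies anywhere on the rim 1.65 rad or more round from the knob (either way), and starts 0.7 rad or more from the shoe.
- scrubber_mid (a point): centre of the grey silicone scrubber, half-way up (26 mm above its underside): a round pad 64 mm across and 20 mm thick, with an upright grip bar on top, 50 mm long (its x axis), 24 mm wide (its y axis), up to 52 mm above the underside. Loose, 60 to 130 g, upright on the counter.
- jar: bystander, to be left alone: closed empty glass jam jar with a steel twist lid, 70 mm across, 95 mm tall; loose; origin at the centre of its underside
- funnel: bystander, to be left alone: clear plastic funnel standing mouth down, 100 mm across at the counter, 105 mm tall; loose; origin at the centre of its underside
- mug: bystander, to be left alone: blue mug, 80 mm across, 90 mm tall, its handle reaching 75 mm from its axis along its +y; loose; origin at the centre of its underside
Mind the look-alikes: they are no part of the job. Leave any orange or yellow look-alike of the part that bears scrubber_mid alone.

How it is judged:
By the outcome, as a careful person would: the job done as asked, in the order asked, and still so for the second after the job is handed in, with the robot touching nothing.
It also fails if it takes over 72 s, if anything falls off the work surface, if the arm or the gripper's body presses on something with over 40 N, if the wrist force passes 120 N, or if a joint passes its speed limit or range.

### The arm

A 7-joint arm with a two-finger parallel gripper is mounted at the origin on the work surface. World frame = base frame: x ahead of the robot, y to its left, z up, the work surface at z = 0. Lengths are in m, angles in rad, forces in N, time in s.
With the tool pointing down it reaches from about 0.425 to 0.925 m from the base axis. Payload 6.8 kg.
Tool frame: the origin (TCP) lies midway between the tips of the shut fingers; the grasp point (between the pads) lies 19 mm behind it; z points along the fingers, y is the line along which they close (so a half turn about z gives the same grasp; the last joint's range is limited). The gripper opens to 85 mm and grips with 20 to 120 N. Pads are 22 mm wide; open, the fingers measure 114 mm over their backs; the gripper's body (76 mm by 85 mm) begins 54 mm behind the grasp point. The pads swing forward as they close: fully open they stand 13 mm farther back than shut.
Start: joints at [-1.251, 0.477, 0.022, 1.555, -0.011, 1.109, -0.083], TCP at [0.28, 0.614, 0.231] pointing down, gripper open.
Joint ranges: [-2.96, 2.96], [-0.34, 2.1], [-1.41, 1.46], [0.24, 2.44], [-1.37, 4.51], [0.17, 1.92], [-2.96, 2.96]. Speed limits (rad/s): [2.39, 2.39, 3.14, 3.14, 3.14, 3.14, 3.14].

### API

Orientations are given as a unit quaternion [w, x, y, z].
In Python, from station import bot, imaging gives the robot as it stands.
- The arm moves only by the tool move_arm, never from a script. Its argument "commands" is a list that holds one entry, the list of rows, each a list of 7 numbers: the shift along the tool's x, y, z in m, then the turn, a rotation vector about the tool's x, y, z in degrees, then the finger opening in m, from 0 to 0.0854. In form: [[[x, y, z, rx, ry, rz, grip], ...]]. A call has 1 to 20 rows; each row shifts and turns the commanded pose from where the row before left it, along the tool's axes as they then stand; what a row does not reach is not made up. A row lasts 1/8 s, in which the tool goes at most 62.5 mm and 10.7 degrees, less where a joint would pass 70% of its speed; a pose out of reach is approached as far as the arm can. A call is refused whole if a number of a shift passes 0.0625 or a number of a turn 10.7, either way. A call with a gripper value outside its range is refused whole. The fingers move at their own pace and stop on an object; "squeeze" is the grip in N (left out, the last holds). Time passes only in rows, so rows that do not move let the fingers close. It gives the time, the measured TCP pose, the force, the opening and the grip force at its end, in the units of the state.
- bot.get_obs(): the state, without advancing time (a new reading comes with each control period).
- imaging.read_camera(name): name is "side" or "top"; returns the picture (480x640x3 uint8, red, green, blue); there is no depth.
- imaging.calibration(name): a dict with "intrinsics" (3x3 intrinsics, pixels), "extrinsics" (4x4, takes a point from camera to world coordinates). Camera axes: x right, y down, z forward; pixel columns grow to the right and rows downward; lengths in m; the calibration is good to about 2 mm. A picture is of the moment at which its call begins. calibration takes no time and is no camera call.
- bot.hand_in(): hands the job in; it is judged then, once.
The state is a dict: "t": time; "q": joint angles; "joint_vel": joint speeds; "joint_torque": joint torques, N m; "eef_pos": TCP position; "tool_rot": TCP orientation; "contact_force": force on the tool from outside, world axes, zero at the start; "torque": the same for the moment, N m; "gripper_width": opening from 0.0 (shut) to 1.0 (fully open); "grasp_force": force on a finger pad.
Only numpy, scipy, OpenCV 4.12 (cv2) and the standard library are available. Lean on these libraries where they do the work, as an engineer would, in place of code of your own. Each camera call takes 0.05 s, during which the arm holds its last target. There are 200 camera calls.

## Working session

There is one attempt and no reset: what is moved stays moved. The work goes in short steps, Python scripts to look and compute and a tool call to move; the robot and the scene stay as the last step left them, time stands still between calls to the robot, and variables do not carry over. Pictures are saved under pics/ and viewed, at most 10 in all, crops included, and the job is handed in when it is done.

Besides the shell and the picture viewer there is one more tool, called as name([rows], argument=value, ...), one row to a line, values as JSON. move_arm: Moves the arm, as the interface text tells. Its arguments: {"type":"object","properties":{"commands":{"type":"array","items":{"type":"array","items":{"type":"array","items":{"type":"number"}}}},"squeeze":{"type":"number"}},"required":["commands"]}

```bash
mkdir -p pics; python3 - <<'E'
from station import bot, imaging
import cv2
for n in("top","side"):
    im=imaging.read_camera(n); cv2.imwrite(f"pics/{n}0.png",im[:,:,::-1])
    c=imaging.calibration(n); print(n,c["intrinsics"],c["extrinsics"])
o=bot.get_obs(); print(o)
E
```

```text
top [[473.34445365   0.         320.32592604]
 [  0.         473.34445365 247.6098728 ]
 [  0.           0.           1.        ]] [[ 0.02214749 -0.99248705  0.12032849  0.46436066]
 [-0.99964245 -0.02018035  0.01754223 -0.07097395]
 [-0.01498216 -0.12067398 -0.99257913  0.99595923]
 [ 0.          0.          0.          1.        ]]
side [[548.18448812   0.         321.86547455]
 [  0.         548.18448812 238.90811793]
 [  0.           0.           1.        ]] [[ 0.70722812 -0.35880617  0.60916871 -0.20537574]
 [-0.70684806 -0.34187499  0.61926353 -0.84156682]
 [-0.01393603 -0.8685503  -0.49540505  0.71381113]
 [ 0.          0.          0.          1.        ]]
{'t': 0.1, 'q': array([-1.25111695,  0.47772382,  0.02233437,  1.55633608, -0.01146776,
        1.10930851, -0.08309507]), 'joint_vel': array([-0.00047757, -0.00182032, -0.00016933, -0.00197678, -0.00136941,
       -0.00093398, -0.00142882]), 'joint_torque': array([ 4.61945587e-03, -5.97762001e+01,  1.61372300e+00, -2.81955796e+01,
        1.28141226e-02,  4.99350353e-03, -2.05486742e-06]), 'eef_pos': array([0.27981872, 0.61368774, 0.23042548]), 'tool_rot': array([-1.03406796e-04,  2.12239572e-01,  9.77217317e-01, -8.17291797e-04]), 'contact_force': array([-0.19854777, -0.49646803,  0.557809  ]), 'torque': array([-0.03359558, -0.04681803,  0.00784787]), 'grasp_force': 0.0, 'gripper_width': 0.9988007643246819}
```

View pics/top0.png

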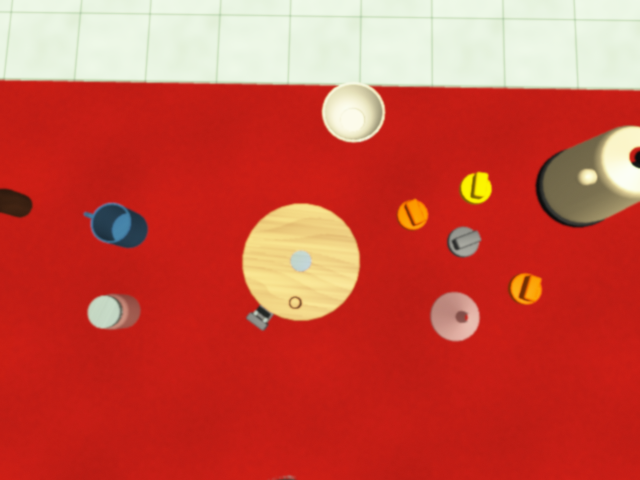

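View pics/side0.png

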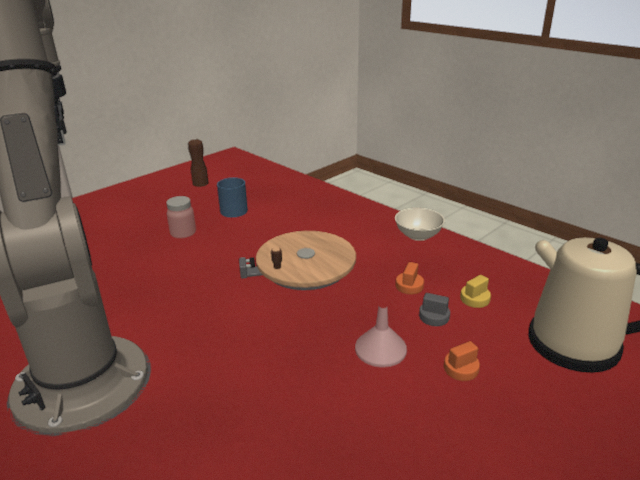

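The top view shows the hub at (301,261), the knob at (295,302), the shoe at (260,317) and the grey scrubber at (464,241). The funnel is at (455,316), the jar at (105,312) and the mug at (112,223). I'll refine these positions next.

```bash
cat > h.py <<'E'
import numpy as np, cv2
from station import bot, imaging
from scipy.spatial.transform import Rotation as R
def ray(n,uv,z):
    c=imaging.calibration(n);K=c["intrinsics"];E=c["extrinsics"]
    d=E[:3,:3]@np.linalg.solve(K,[uv[0],uv[1],1]);o=E[:3,3]
    return (o+d*(z-o[2])/d[2])[:2]
def pix(n,p):
    c=imaging.calibration(n);K=c["intrinsics"];E=c["extrinsics"]
    q=K@(E[:3,:3].T@(np.array(p)-E[:3,3]));return q[:2]/q[2]
E
python3 - <<'E'
from h import *
im=cv2.imread("pics/top0.png");hsv=cv2.cvtColor(im,cv2.COLOR_BGR2HSV)
# deck
m=((hsv[:,:,0]>12)&(hsv[:,:,0]<28)&(hsv[:,:,2]>140)).astype('uint8')
m[:,:235]=0;m[:,370:]=0;m[:195]=0;m[330:]=0
c=max(cv2.findContours(m,0,1)[0],key=cv2.contourArea)
P=np.array([ray("top",p[0],.036) for p in c])
A=np.c_[2*P,np.ones(len(P))];s=np.linalg.lstsq(A,(P**2).sum(1),rcond=None)[0]
print("hub",s[:2],np.sqrt(s[2]+s[:2]@s[:2]), "cap",ray("top",(301,261),.042))
print("knob",ray("top",(295,302),.084),"shoe",ray("top",(260,317),.034))
for n,b in(("jar",(105,312,.095)),("mug",(112,223,.09)),("funnel",(461,317,.105)),("scr",(464,241,.03)),("or",(413,215,.03)),("yel",(476,187,.03)),("or2",(526,289,.03))): print(n,ray("top",b[:2],b[2]))
big=np.hstack([cv2.resize(im[222:262,440:490],(400,320),interpolation=2),cv2.resize(im[290:340,240:310],(400,286),interpolation=2)[:,:].copy() if 0 else cv2.resize(im[285:341,240:310],(400,320),interpolation=2)])
cv2.imwrite("pics/c1.png",big)
s_=cv2.imread("pics/side0.png");cv2.imwrite("pics/c2.png",np.hstack([cv2.resize(s_[285:333,405:465],(400,320),interpolation=2),cv2.resize(s_[240:288,230:290],(400,320),interpolation=2)]))
E
```

```text
hub [ 0.5528243  -0.01423747] 0.11806887593848005 cap [ 0.55190772 -0.0155934 ]
knob [ 0.46898625 -0.00866627] shoe [0.43766039 0.06447695]
jar [0.44210434 0.35114043]
mug [0.61433363 0.35305572]
funnel [ 0.44804373 -0.31901966]
scr [ 0.60109747 -0.34811242]
or [ 0.65324695 -0.24395364]
yel [ 0.7148827  -0.37455285]
or2 [ 0.50565998 -0.47144374]
```

View pics/c1.png

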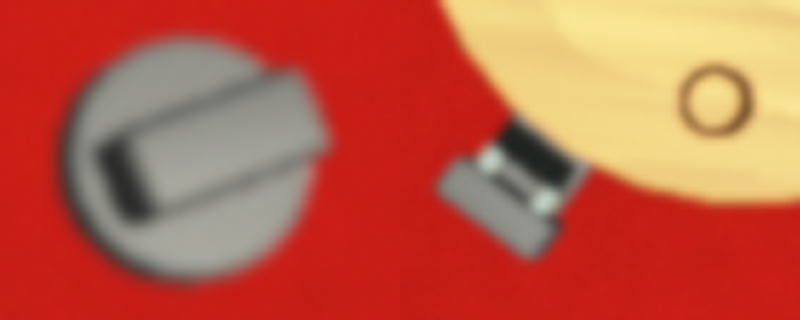

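View pics/c2.png

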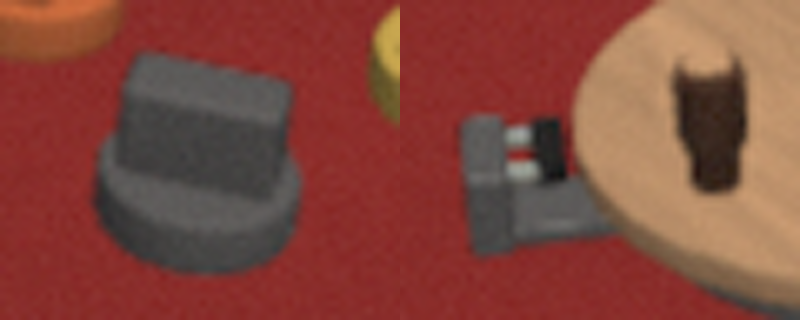

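The crops give the scrubber bar as running from about (458,244) to (479,236) in full-image pixels. The shoe block is at (265.4,311.3), its post at (257.5,321.8), and the knob top at (295.2,302.5). I'm starting the approach while refining the numbers.

```bash
python3 - <<'E'
from h import *
f=lambda u,v:(440+u/8,222+v/8)
a=ray("top",f(145,178),.052);b=ray("top",f(315,110),.052)
print("bar",(a+b)/2,np.linalg.norm(b-a),np.degrees(np.arctan2(*(a-b)[::-1])))
print("pad",ray("top",f(190,155),.02), "padbase from side",ray("side",(405+197/6.67,285+190/6.67),.02), "bar side",ray("side",(405+208/6.67,285+80/6.67),.052))
hub=np.array([.5525,-.0148])
print("hub side",ray("side",(306,254),.042))
for n,u,z in(("shoe",(265.4,311.3),.03),("post",(257.5,321.8),.034),("knob",(295.2,302.5),.084)):
    d=ray("top",u,z)-hub; print(n,d+hub,np.hypot(*d),np.degrees(np.arctan2(d[1],d[0])))
print("knob side",ray("side",(230+708/6.67-60,240+62/6.67),.084))
E
```

```text
bar [ 0.60020336 -0.35131812] 0.04630094356685655 112.9437253767188
pad [ 0.60171856 -0.35045488] padbase from side [ 0.58892524 -0.36043358] bar side [ 0.60025886 -0.35319709]
hub side [ 0.543996   -0.02553754]
shoe [0.4492211  0.05450796] 0.1243789518236751 146.13539645561858
post [0.42798879 0.06915939] 0.1501739636791889 146.00774440725488
knob [ 0.46804354 -0.00907686] 0.08465015510001199 176.12331332685707
knob side [ 0.46474558 -0.01316104]
```

move_arm([
  [[-0.0358,-0.0407,0.005,0,0,0,0.085],[-0.0358,-0.0407,0.005,0,0,0,0.085],[-0.0358,-0.0407,0.005,0,0,0,0.085],[-0.0358,-0.0407,0.005,0,0,0,0.07],[-0.0358,-0.0407,0.005,0,0,0,0.07],[-0.0358,-0.0407,0.005,0,0,0,0.07],[-0.0358,-0.0407,0.005,0,0,0,0.07],[-0.0358,-0.0407,0.005,0,0,0,0.07],[-0.0358,-0.0407,0.005,0,0,0,0.07],[-0.0358,-0.0407,0.005,0,0,0,0.07],[-0.0358,-0.0407,0.005,0,0,0,0.07],[-0.0358,-0.0407,0.005,0,0,0,0.07]],
])

```text
t: 1.6
eef_pos: [0.4684, -0.0101, 0.1711]
tool_rot: [0.0, 0.212, 0.977, 0.0]
contact_force: [0.9, -0.1, 1.0]
gripper_width: 0.816
grasp_force: 0.0
```

move_arm([
  [[0,0,0,0,0,10.6,0.07],[0,0,0,0,0,10.6,0.07],[0,0,0,0,0,10.6,0.07],[0,0,0,0,0,10.6,0.07],[0,0,0,0,0,10.6,0.07],[0,0,0,0,0,10.6,0.07],[0,0,0,0,0,10.6,0.07],[0,0,0,0,0,10.6,0.07],[0,0,0,0,0,10.6,0.07],[0,0,0,0,0,10.6,0.07],[0,0,0,0,0,10.6,0.07],[0,0,0,0,0,10.6,0.07],[0,0,0,0,0,10.6,0.07],[0,0,0,0,0,10.6,0.07],[0,0,0,0,0,10.6,0.07],[0,0,0,0,0,0,0.07]],
])

```text
t: 3.6
eef_pos: [0.468, -0.0083, 0.1711]
tool_rot: [0.0, 1.0, -0.03, -0.0]
contact_force: [0.3, -0.0, 0.4]
gripper_width: 0.822
grasp_force: 0.0
```

```bash
cat > st.py <<'E'
from h import *
o=bot.get_obs();w,x,y,z=o["tool_rot"];M=R.from_quat([x,y,z,w]).as_matrix()
p=o["eef_pos"];d=p[:2]-[.5525,-.0148]
print(round(o["t"],2),"p",p.round(4),"psi",np.degrees(np.arctan2(M[1,1],M[0,1])).round(1),"tz",M[:,2].round(3),"hub r/phi",np.hypot(*d).round(4),np.degrees(np.arctan2(d[1],d[0])).round(1),"F",o["contact_force"].round(2),"q",o["q"].round(2),o["gripper_width"]*.0854)
def to(pt): print("tool shift",(M.T@(np.array(pt)-p)).round(4))
E
python3 -c "
from st import *
to([.468,-.009,.06])"
```

```text
3.6 p [ 0.468  -0.0083  0.1711] psi -93.4 tz [-0.001 -0.001 -1.   ] hub r/phi 0.0847 175.6 F [ 0.29 -0.02  0.43] q [-0.86  0.29  0.89  2.14 -0.3   0.84 -1.42] 0.07018779590464465
tool shift [1.000e-04 6.000e-04 1.111e-01]
```

move_arm([
  [[0,0,0.03,0,0,0,0.07],[0,0,0.03,0,0,0,0.07],[0,0,0.03,0,0,0,0.07],[0,0,0.02,0,0,0,0.05],[0,0,0.011,0,0,0,0.03],[0,0,0,0,0,0,0.03],[0,0,0,0,0,0,0.03]],
], squeeze=20)

```text
t: 4.47
eef_pos: [0.4688, -0.0084, 0.0509]
tool_rot: [-0.0, 1.0, -0.03, 0.001]
contact_force: [-0.6, -1.1, 0.3]
gripper_width: 0.355
grasp_force: 0.0
```

```bash
python3 -c "
from st import *
cv2.imwrite('pics/s1.png',cv2.resize(imaging.read_camera('side')[180:330,190:390,::-1],(800,600)))"
```

```text
4.47 p [ 0.4688 -0.0084  0.0509] psi -93.5 tz [ 0.001  0.    -1.   ] hub r/phi 0.0839 175.7 F [-0.57 -1.1   0.34] q [-0.65  0.51  0.67  2.21 -0.57  0.59 -1.19] 0.030318926493082037
```

View pics/s1.png

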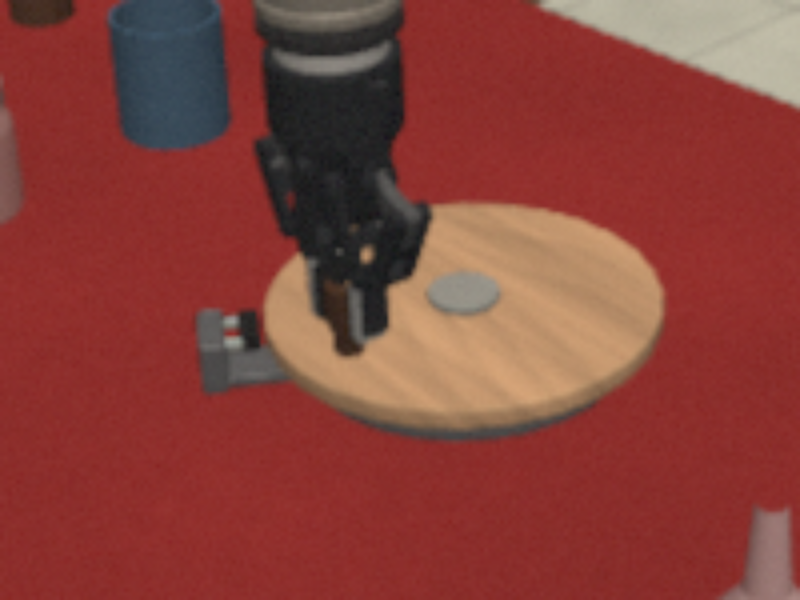

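The side view shows the knob at about (345,315) in the crop, caged between the fingers and clear of the shoe. I'm starting the counter-clockwise sweep.

move_arm([
  [[0.0002,0.0059,0,0,0,-4,0.03],[0.0002,0.0059,0,0,0,-4,0.03],[0.0002,0.0059,0,0,0,-4,0.03],[0.0002,0.0059,0,0,0,-4,0.03]],
])

```text
t: 5.03
eef_pos: [0.4702, -0.0313, 0.0509]
tool_rot: [-0.0, 0.994, 0.111, 0.0]
contact_force: [-1.0, 1.0, 0.3]
gripper_width: 0.35
grasp_force: 0.9
```

move_arm([
  [[0.0002,0.0059,0,0,0,-4,0.03],[0.0002,0.0059,0,0,0,-4,0.03],[0.0002,0.0059,0,0,0,-4,0.03],[0.0002,0.0059,0,0,0,-4,0.03]],
])

```text
t: 5.52
eef_pos: [0.4779, -0.0536, 0.0508]
tool_rot: [-0.0, 0.969, 0.248, -0.0]
contact_force: [-1.5, 0.9, 1.3]
gripper_width: 0.35
grasp_force: 1.0
```

```bash
python3 -c "from st import *"
```

```text
5.53 p [ 0.4779 -0.0536  0.0508] psi -61.3 tz [-0.001  0.001 -1.   ] hub r/phi 0.0841 -152.5 F [-1.53  0.93  1.27] q [-0.43  0.48  0.51  2.18 -0.43  0.58 -0.67] 0.029888485322421148
```

move_arm([
  [[0.0002,0.0059,0,0,0,-4,0.03],[0.0002,0.0059,0,0,0,-4,0.03],[0.0002,0.0059,0,0,0,-4,0.03],[0.0002,0.0059,0,0,0,-4,0.03]],
])

```text
t: 6.02
eef_pos: [0.4917, -0.0728, 0.0508]
tool_rot: [-0.0, 0.925, 0.38, -0.0]
contact_force: [-2.3, 0.4, 1.3]
gripper_width: 0.352
grasp_force: 1.0
```

move_arm([
  [[0.0002,0.0059,0,0,0,-4,0.03],[0.0002,0.0059,0,0,0,-4,0.03]],
])

```text
t: 6.28
eef_pos: [0.5005, -0.0808, 0.0508]
tool_rot: [-0.0, 0.896, 0.443, -0.0]
contact_force: [-2.6, 0.7, 0.6]
gripper_width: 0.352
grasp_force: 1.0
```

move_arm([
  [[0.0002,0.0059,0,0,0,-4,0.03],[0.0002,0.0059,0,0,0,-4,0.03]],
])

```text
t: 6.52
eef_pos: [0.5103, -0.0875, 0.0507]
tool_rot: [-0.0, 0.863, 0.505, -0.0]
contact_force: [-3.0, -0.3, 0.2]
gripper_width: 0.349
grasp_force: 1.0
```

move_arm([
  [[0.0002,0.0059,0,0,0,-4,0.03],[0.0002,0.0059,0,0,0,-4,0.03]],
])

```text
t: 6.78
eef_pos: [0.5209, -0.0927, 0.0507]
tool_rot: [-0.0, 0.826, 0.564, -0.001]
contact_force: [-2.3, -1.0, 1.0]
gripper_width: 0.35
grasp_force: 1.0
```

move_arm([
  [[0.0002,0.0059,0,0,0,-4,0.03],[0.0002,0.0059,0,0,0,-4,0.03]],
])

```text
t: 7.02
eef_pos: [0.5322, -0.0964, 0.0508]
tool_rot: [-0.0, 0.785, 0.62, -0.001]
contact_force: [-2.3, -0.4, 1.1]
gripper_width: 0.348
grasp_force: 0.9
```

```bash
python3 -c "from st import *"
```

```text
7.03 p [ 0.5322 -0.0964  0.0508] psi -13.4 tz [-0.001 -0.001 -1.   ] hub r/phi 0.0841 -103.9 F [-2.33 -0.42  1.09] q [-0.16  0.52  0.28  2.03 -0.23  0.62  0.05] 0.02975442789694125
```

move_arm([
  [[0.0002,0.0059,0,0,0,-4,0.03],[0.0002,0.0059,0,0,0,-4,0.03]],
])

```text
t: 7.28
eef_pos: [0.544, -0.0985, 0.0508]
tool_rot: [-0.0, 0.739, 0.673, -0.001]
contact_force: [-1.6, -1.3, 0.1]
gripper_width: 0.352
grasp_force: 0.9
```

move_arm([
  [[0.0002,0.0059,0,0,0,-4,0.03],[0.0002,0.0059,0,0,0,-4,0.03]],
])

```text
t: 7.52
eef_pos: [0.5558, -0.0988, 0.0508]
tool_rot: [0.0, 0.691, 0.723, -0.001]
contact_force: [-2.2, -1.9, -0.2]
gripper_width: 0.347
grasp_force: 0.9
```

move_arm([
  [[0.0002,0.0059,0,0,0,-4,0.03],[0.0002,0.0059,0,0,0,-4,0.03]],
])

```text
t: 7.78
eef_pos: [0.5676, -0.0975, 0.0508]
tool_rot: [0.0, 0.639, 0.769, -0.001]
contact_force: [-3.0, -1.2, 0.1]
gripper_width: 0.35
grasp_force: 0.9
```

move_arm([
  [[0.0002,0.0059,0,0,0,-4,0.03],[0.0002,0.0059,0,0,0,-4,0.03]],
])

```text
t: 8.02
eef_pos: [0.5791, -0.0946, 0.0508]
tool_rot: [0.0, 0.583, 0.812, -0.001]
contact_force: [-2.3, -0.5, 0.1]
gripper_width: 0.349
grasp_force: 0.8
```

move_arm([
  [[0.0002,0.0059,0,0,0,-4,0.03],[0.0002,0.0059,0,0,0,-4,0.03]],
])

```text
t: 8.28
eef_pos: [0.59, -0.09, 0.0508]
tool_rot: [0.0, 0.525, 0.851, -0.001]
contact_force: [-1.2, -0.9, 0.1]
gripper_width: 0.349
grasp_force: 0.8
```

```bash
python3 -c "from st import *"
```

```text
8.28 p [ 0.59   -0.09    0.0508] psi 26.6 tz [-0.001 -0.001 -1.   ] hub r/phi 0.084 -63.5 F [-1.18 -0.92  0.14] q [-0.03  0.57  0.09  1.89 -0.08  0.69  0.58] 0.029822803344913513
```

move_arm([
  [[0.0002,0.0059,0,0,0,-4,0.03],[0.0002,0.0059,0,0,0,-4,0.03]],
])

```text
t: 8.52
eef_pos: [0.6002, -0.084, 0.0508]
tool_rot: [-0.0, 0.465, 0.885, -0.001]
contact_force: [-1.8, -0.6, 1.0]
gripper_width: 0.351
grasp_force: 0.8
```

move_arm([
  [[0.0002,0.0059,0,0,0,-4,0.03],[0.0002,0.0059,0,0,0,-4,0.03]],
])

```text
t: 8.78
eef_pos: [0.6075, -0.0778, 0.0506]
tool_rot: [-0.002, 0.402, 0.916, -0.002]
contact_force: [-7.5, -3.6, 5.6]
gripper_width: 0.348
grasp_force: 4.2
```

move_arm([
  [[0.0002,0.0059,0,0,0,-4,0.03],[0.0002,0.0059,0,0,0,-4,0.03]],
])

```text
t: 9.02
eef_pos: [0.6148, -0.0703, 0.0505]
tool_rot: [-0.002, 0.338, 0.941, -0.003]
contact_force: [-8.0, -4.5, 5.4]
gripper_width: 0.35
grasp_force: 4.0
```

move_arm([
  [[0.0001,0.0044,0,0,0,-3,0.03]],
])

```text
t: 9.15
eef_pos: [0.618, -0.0666, 0.0505]
tool_rot: [-0.002, 0.313, 0.95, -0.002]
contact_force: [-6.3, -3.7, 4.2]
gripper_width: 0.349
grasp_force: 3.4
```

```bash
python3 -c "from st import *"
```

```text
9.15 p [ 0.618  -0.0666  0.0505] psi 53.5 tz [-0.005 -0.003 -1.   ] hub r/phi 0.0835 -38.4 F [-6.31 -3.7   4.19] q [ 0.02  0.61 -0.02  1.81  0.03  0.73  0.92] 0.02978614640219314
```

It drags from about φ=-50° onwards, at 7–9 N against 1–2 N elsewhere, and it is now near the middle of the patch. I'm backing off the contact, opening and lifting straight up.

move_arm([
  [[0,-0.0015,0,0,0,0,0.03],[0,-0.0015,0,0,0,0,0.035],[0,0,0,0,0,0,0.06],[0,0,0,0,0,0,0.06],[0,0,0,0,0,0,0.06],[0,0,-0.02,0,0,0,0.06],[0,0,-0.04,0,0,0,0.06],[0,0,-0.05,0,0,0,0.06],[0,0,0,0,0,0,0.06]],
])

```text
t: 10.28
eef_pos: [0.6223, -0.0668, 0.1664]
tool_rot: [0.005, 0.313, 0.95, 0.001]
contact_force: [0.3, 0.3, 0.3]
gripper_width: 0.706
grasp_force: 0.0
```

```bash
python3 -c "
from st import *
to([.6005,-.3515,.15])"
```

```text
10.28 p [ 0.6223 -0.0668  0.1664] psi 53.5 tz [ 0.01 -0.   -1.  ] hub r/phi 0.087 -36.7 F [0.28 0.25 0.28] q [ 0.03  0.46 -0.03  1.75  0.01  0.93  0.93] 0.06030531433266286
tool shift [-0.1519 -0.2419  0.0162]
```

move_arm([
  [[-0.0304,-0.0484,0.003,0,0,0,0.06],[-0.0304,-0.0484,0.003,0,0,0,0.06],[-0.0304,-0.0484,0.003,0,0,0,0.06],[-0.0304,-0.0484,0.003,0,0,0,0.06],[-0.0304,-0.0484,0.003,0,0,0,0.06],[0,0,0,0,0,10.2,0.06],[0,0,0,0,0,10.2,0.06],[0,0,0,0,0,10.2,0.06],[0,0,0.03,0,0,0,0.06],[0,0,0.03,0,0,0,0.06],[0,0,0,0,0,0,0.06]],
])

```text
t: 11.65
eef_pos: [0.5951, -0.3502, 0.0829]
tool_rot: [-0.003, 0.553, 0.833, -0.0]
contact_force: [-0.2, -0.0, 0.1]
gripper_width: 0.698
grasp_force: 0.0
```

```bash
python3 -c "
from st import *
to([.6005,-.3515,.025])
t=imaging.read_camera('top')[:,:,::-1];s=imaging.read_camera('side')[:,:,::-1]
cv2.imwrite('pics/g1.png',np.hstack([cv2.resize(t[190:350,240:400],(400,400)),cv2.resize(s[220:340,370:490],(400,400))]))"
```

```text
11.65 p [ 0.5951 -0.3502  0.0829] psi 22.9 tz [-0.005  0.003 -1.   ] hub r/phi 0.3381 -82.8 F [-0.15 -0.03  0.11] q [ 0.34  0.66  0.14  1.63 -0.12  0.87  0.93] 0.0596440951211867
tool shift [-0.0036  0.0046  0.0578]
```

View pics/g1.png

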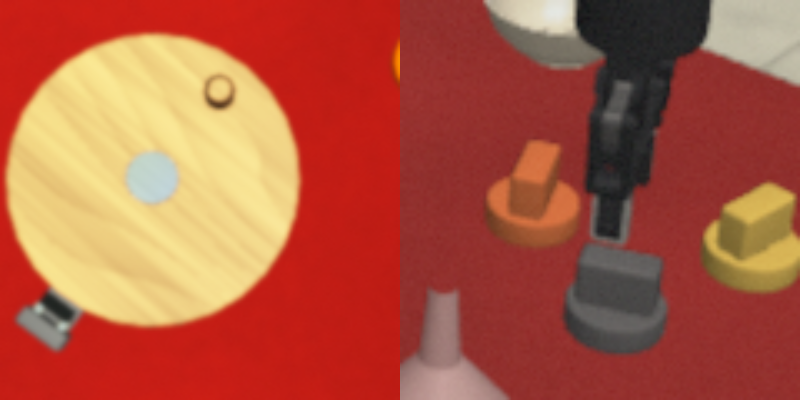

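The left panel shows the knob at about (328,227) in the full top image. The shoe and its post are unmoved. In the right panel the gripper hangs above the grey bar at about (610,280), in line with it, so I'll descend and grasp.

move_arm([
  [[-0.0036,0.0046,0.015,0,0,0,0.06],[0,0,0.02,0,0,0,0.06],[0,0,0.015,0,0,0,0.06],[0,0,0.0075,0,0,0,0.06],[0,0,0,0,0,0,0.06]],
], squeeze=25)

```text
t: 12.38
eef_pos: [0.6021, -0.3528, 0.0268]
tool_rot: [-0.001, 0.553, 0.833, -0.0]
contact_force: [-0.2, 0.7, 0.3]
gripper_width: 0.702
grasp_force: 0.0
```

move_arm([
  [[0,0,0,0,0,0,0.035],[0,0,0,0,0,0,0.028],[0,0,0,0,0,0,0.02],[0,0,0,0,0,0,0.015],[0,0,0,0,0,0,0.015],[0,0,0,0,0,0,0.015]],
], squeeze=25)

```text
t: 13.12
eef_pos: [0.6031, -0.3533, 0.0285]
tool_rot: [0.001, 0.553, 0.833, 0.0]
contact_force: [-0.4, 0.9, 5.8]
gripper_width: 0.271
grasp_force: 25.9
```

```bash
python3 -c "
from st import *"
```

```text
13.12 p [ 0.6031 -0.3533  0.0285] psi 22.9 tz [ 0.001 -0.001 -1.   ] hub r/phi 0.3423 -81.5 F [-0.41  0.93  5.8 ] q [ 0.35  0.74  0.13  1.63 -0.13  0.78  0.94] 0.0231740514922765
```

move_arm([
  [[0,0,-0.01,0,0,0,0.015],[0,0,-0.03,0,0,0,0.015],[0,0,-0.04,0,0,0,0.015],[0,0,-0.04,0,0,0,0.015],[0,0,-0.02,0,0,0,0.015],[0,0,0,0,0,0,0.015]],
])

```text
t: 13.88
eef_pos: [0.6032, -0.3534, 0.1689]
tool_rot: [0.001, 0.553, 0.833, 0.0]
contact_force: [-0.2, 0.2, -1.7]
gripper_width: 0.272
grasp_force: 25.1
```

move_arm([
  [[0.02,0.002,0,0,0,0,0.015],[0.04,0.004,0,0,0,0,0.015],[0.05,0.005,0,0,0,0,0.015],[0.05,0.005,0,0,0,0,0.015],[0.05,0.005,0,0,0,0,0.015],[0.05,0.005,0,0,0,0,0.015],[0.05,0.005,0,0,0,0,0.015],[0.045,0.005,0,0,0,0,0.015],[0.03,0.003,0,0,0,0,0.015],[0.016,0.001,0,0,0,0,0.015],[0,0,0,0,0,0,0.015],[0,0,0,0,0,0,0.015]],
])

```text
t: 15.38
eef_pos: [0.4837, 0.0305, 0.1674]
tool_rot: [0.0, 0.554, 0.833, -0.0]
contact_force: [-0.3, -0.6, -0.4]
gripper_width: 0.275
grasp_force: 25.0
```

```bash
python3 -c "
from st import *
to([.4837,.0316,.068])
s=imaging.read_camera('side')[:,:,::-1]
cv2.imwrite('pics/l1.png',cv2.resize(s[130:310,200:440],(800,600)))
print(pix('side',[.55,-.01,.036]))"
```

```text
15.38 p [0.4837 0.0305 0.1674] psi 22.8 tz [-0.    -0.001 -1.   ] hub r/phi 0.0824 146.6 F [-0.26 -0.55 -0.45] q [-0.23  0.24  0.05  2.07 -0.01  0.83  0.22] 0.0235034027828084
tool shift [0.0011 0.0005 0.0994]
[303.41463708 252.86997503]
```

View pics/l1.png

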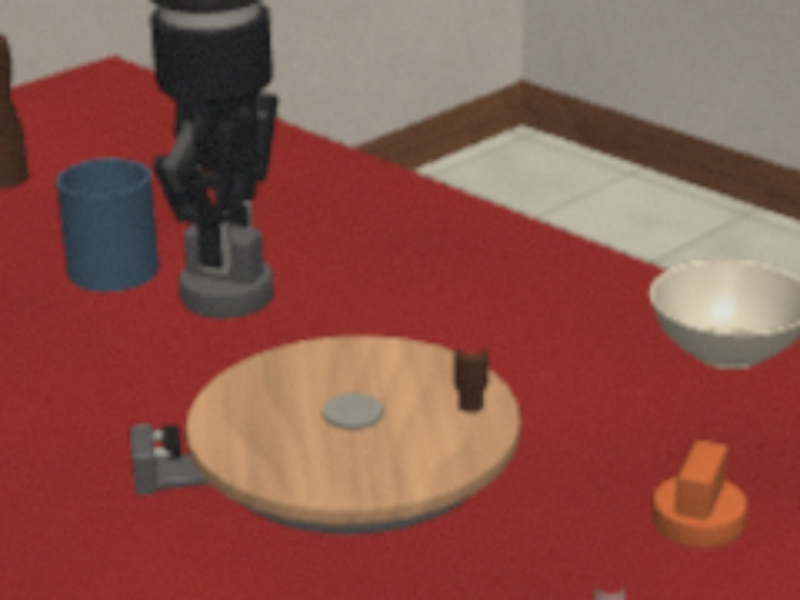

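The grey scrubber is held level at about (226,285) in the crop, and the fingers sit slightly off its centre. I'll estimate that offset.

```bash
python3 -c "
from st import *
b=p[2]-.0275
t=imaging.read_camera('top')[:,:,::-1]
print('side est',ray('side',(200+226/3.333,130+282/3.333),b+.02), ray('side',(200+226/3.333,130+290/3.333),b+.01))
u=pix('top',[p[0],p[1],b+.01]);print(u)
x,y=u.astype(int);cv2.imwrite('pics/l2.png',cv2.resize(t[y-40:y+40,x-40:x+40],(600,600),interpolation=2))"
```

```text
15.43 p [0.4838 0.0304 0.1676] psi 22.8 tz [-0.    -0.001 -1.   ] hub r/phi 0.0822 146.6 F [ 0.98  0.77 -1.08] q [-0.23  0.24  0.05  2.07 -0.01  0.83  0.22] 0.02332420542205964
side est [0.46970118 0.01438618] [0.47427374 0.0207915 ]
[270.814375   292.89056513]
```

View pics/l2.png

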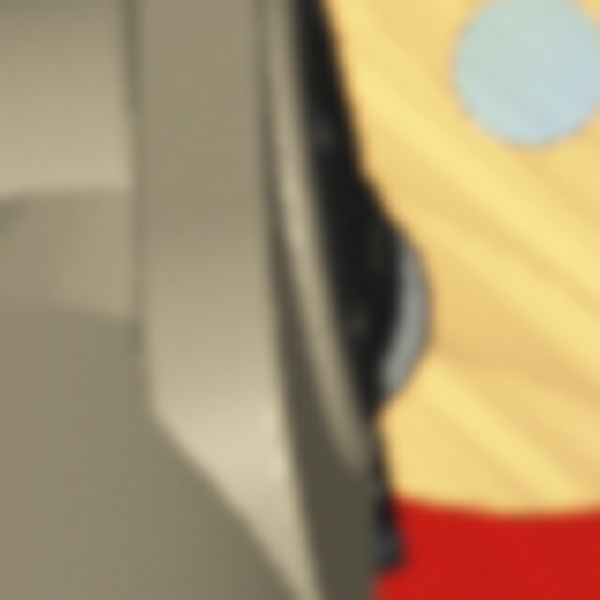

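The pad's right edge sits at about (432,300) in the crop. That puts the pad centre within about 2 mm of the TCP, so no correction is needed. I'm lowering gently.

move_arm([
  [[0,0,0.025,0,0,0,0.015],[0,0,0.03,0,0,0,0.015],[0,0,0.02,0,0,0,0.015],[0,0,0.015,0,0,0,0.015],[0,0,0.006,0,0,0,0.015],[0,0,0.002,0,0,0,0.015],[0,0,0,0,0,0,0.015]],
])

```text
t: 16.35
eef_pos: [0.4839, 0.032, 0.0702]
tool_rot: [0.0, 0.553, 0.833, 0.0]
contact_force: [-0.4, -0.1, -0.6]
gripper_width: 0.275
grasp_force: 25.0
```

move_arm([
  [[0,0,0.001,0,0,0,0.015],[0,0,0.0005,0,0,0,0.015],[0,0,0.0005,0,0,0,0.015],[0,0,0,0,0,0,0.015]],
])

```text
t: 16.85
eef_pos: [0.4835, 0.032, 0.0678]
tool_rot: [-0.0, 0.553, 0.833, 0.0]
contact_force: [0.3, 0.4, -1.1]
gripper_width: 0.276
grasp_force: 25.0
```

move_arm([
  [[0,0,0.001,0,0,0,0.015],[0,0,0.001,0,0,0,0.015],[0,0,0,0,0,0,0.015]],
])

```text
t: 17.23
eef_pos: [0.4835, 0.032, 0.0657]
tool_rot: [-0.0, 0.553, 0.833, -0.0]
contact_force: [-0.3, -0.7, -1.3]
gripper_width: 0.275
grasp_force: 25.0
```

move_arm([
  [[0,0,0.0007,0,0,0,0.015],[0,0,0.0006,0,0,0,0.015],[0,0,0,0,0,0,0.015]],
])

```text
t: 17.6
eef_pos: [0.4836, 0.032, 0.0645]
tool_rot: [0.0, 0.553, 0.833, 0.0]
contact_force: [0.4, -0.4, -0.7]
gripper_width: 0.278
grasp_force: 25.0
```

move_arm([
  [[0,0,0.0005,0,0,0,0.015],[0,0,0.0005,0,0,0,0.015],[0,0,0,0,0,0,0.015]],
])

```text
t: 17.98
eef_pos: [0.4836, 0.032, 0.0644]
tool_rot: [-0.0, 0.553, 0.833, 0.0]
contact_force: [-4.2, -1.0, 11.9]
gripper_width: 0.274
grasp_force: 26.7
```

```bash
python3 -c "
from st import *"
```

```text
17.98 p [0.4836 0.032  0.0644] psi 22.9 tz [ 0.  0. -1.] hub r/phi 0.0833 145.8 F [-4.2  -0.96 11.9 ] q [-0.22  0.41  0.03  2.14 -0.02  0.59  0.23] 0.02337764347617439
```

It has made contact, so I'll relax slightly and release.

move_arm([
  [[0,0,-0.0006,0,0,0,0.015],[0,0,0,0,0,0,0.024],[0,0,0,0,0,0,0.027],[0,0,0,0,0,0,0.032],[0,0,0,0,0,0,0.045],[0,0,0,0,0,0,0.055],[0,0,0,0,0,0,0.055]],
])

```text
t: 18.85
eef_pos: [0.4835, 0.032, 0.0641]
tool_rot: [-0.0, 0.553, 0.833, 0.0]
contact_force: [-0.0, 0.9, 0.6]
gripper_width: 0.644
grasp_force: 0.0
```

move_arm([
  [[0,0,-0.005,0,0,0,0.055],[0,0,-0.02,0,0,0,0.055],[0,0,-0.04,0,0,0,0.055],[0,0,-0.05,0,0,0,0.055],[0,0,-0.05,0,0,0,0.055],[0.04,0,-0.03,0,0,0,0.055],[0.05,0,0,0,0,0,0.055],[0.05,0,0,0,0,0,0.055],[0.05,0,0,0,0,0,0.055],[0.05,0,0,0,0,0,0.055],[0,0,0,0,0,0,0.055]],
])

```text
t: 20.23
eef_pos: [0.3882, 0.2567, 0.2596]
tool_rot: [-0.0, 0.55, 0.835, 0.001]
contact_force: [-0.3, -1.3, 0.9]
gripper_width: 0.646
grasp_force: 0.0
```

```bash
python3 -c "
from st import *
t=imaging.read_camera('top')[:,:,::-1];s=imaging.read_camera('side')[:,:,::-1]
cv2.imwrite('pics/f1.png',np.hstack([cv2.resize(t[190:350,220:380],(400,400),interpolation=2),cv2.resize(s[200:320,220:380][:, :],(400,300),interpolation=2)[:,:] if 0 else cv2.resize(s[190:310,230:350],(400,400),interpolation=2)]))"
```

```text
20.23 p [0.3882 0.2567 0.2596] psi 23.3 tz [ 0.     0.001 -1.   ] hub r/phi 0.3174 121.2 F [-0.25 -1.34  0.85] q [-0.56  0.11 -0.17  1.99  0.02  1.04 -0.33] 0.05513486515165809
```

View pics/f1.png

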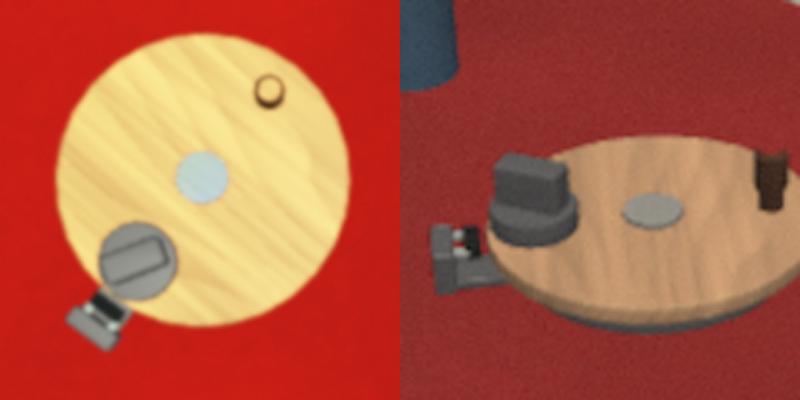

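The scrubber lies flat on the deck beside the shoe, at about (138,260) in the top crop. The knob is unmoved at about (328,227) in the full image. Handing in.

```bash
python3 -c "
from station import bot
print(bot.hand_in())"
```

```text
the job is handed in; nothing more can be done
None
```

I handed the job in at about 20 s: the turntable is stopped where it drags (7–9 N at the knob, against 1–2 N elsewhere), and the grey scrubber stands flat on the deck right beside the shoe, let go; the arm never went near the jar, funnel or mug, and the verdict was not shown.

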